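Fit the sander's backing disc onto its studded drive flange

ROBOT

A 6-joint arm with a two-finger parallel gripper is mounted at the origin on the work surface. World frame = base frame: x ahead of the robot, y to its left, z up, the work surface at z = 0. Lengths are in m, angles in rad, forces in N, time in s.
With the tool pointing down it reaches from about 0.25 to 0.775 m from the base axis. Payload 4 kg.
Tool frame: the origin (TCP) lies at the very end of the fingers, on their centre line; the grasp point (between the pads) lies 19 mm behind it (robot.grip_point_offset is the distance from the TCP to the grasp point, in m); z points along the fingers, x is the direction in which the jaws open and shut, and the axes are right-handed (so a half turn about z gives the same grasp; the last joint's range is limited). The gripper opens to 94 mm and grips with 3 to 60 N. Pads are 16 mm wide; open, the fingers measure 119 mm over their backs; the gripper's body (75 mm by 177 mm) begins 78 mm behind the grasp point.
Start: joints at [-1.207, 0.087, 1.371, -0, 1.684, -0.103], TCP at [0.248, -0.491, 0.206] pointing down, gripper open.
Joint ranges: [-3.1, 3.1], [-0.76, 2.03], [0.27, 2.55], [-1.08, 4.22], [0.17, 2.65], [-2.57, 2.57]. Speed limits (rad/s): [2.79, 2.79, 3.14, 3.14, 3.14, 3.14].

INTERFACE

Orientations are given as [roll, pitch, yaw] about the fixed x, y, z axes, in that order (R = Rz(yaw) Ry(pitch) Rx(roll)).
In Python, from bench import robot gives the robot as it stands.
- The arm moves only by the shell command python3 -m inch 'ROWS'. ROWS is text: rows parted by semicolons, each of 5 numbers parted by spaces: the shift along the tool's x, y, z in cm, then the turn about the tool's z in rad, then the closure, from 0 (fully open) to 1 (shut). In form: tx ty tz spin claw; .... A call has 1 to 20 rows; each row is the pose to reach, as a shift and turn from the pose measured when the call began, along the tool's axes at that moment; what a row does not reach only later rows make up. A row lasts 1/12 s, in which the tool goes at most 41.7 mm and 7.16 degrees, less where a joint would pass 70% of its speed; a pose out of reach is approached as far as the arm can. A call with a gripper value outside its range is refused whole. The fingers move at their own pace and stop on an object; the grip force is fixed at half the most. Time passes only in rows, so rows that repeat a pose let the fingers close. It gives the time, the measured TCP pose, the force and the opening at its end, in the units of the state.
- robot.get_obs(): the state, without advancing time (a new reading comes with each control period).
- robot.snapshot(name): name is "side" or "top"; returns (picture, depth): 420x560x3 uint8, blue, green, red; 420x560 float32, m along the optical axis (not along the pixel's ray), 0 where there is no reading.
- robot.camera_info(name): a dict with "K" (3x3 intrinsics, pixels), "extrinsics" (4x4, takes a point from world to camera coordinates). Camera axes: x right, y down, z forward; pixel columns grow to the right and rows downward; lengths in m; the calibration is good to about 2 mm. A picture is of the moment at which its call begins. camera_info takes no time and is no camera call.
- robot.close_job(): hands the job in, once; it reports no verdict.
The state is a dict: "time": time; "joint_positions": joint angles; "qvel": joint speeds; "joint_torque": joint torques, N m; "tool_pos": TCP position; "ee_rot": TCP orientation; "wrist_force": force on the tool from outside, world axes, zero at the start; "wrist_torque": the same for the moment, N m; "width": finger opening in m.
Only numpy, scipy, OpenCV 4.12 (cv2) and the standard library are available. Lean on these libraries where they do the work, as an engineer would, in place of code of your own. Each camera call takes 0.05 s, during which the arm holds its last target.

TASK

Pick up the sander's backing disc by its square hub, slip it over the shaft of the drive head, and turn it gently, without forcing it, until its four holes find the four studs; then let it down fully home, flat on the flange, and let go. Leave the other things on the bench where they are.

Things in the scene. Friction and masses are not known exactly. Their poses are not given: they have to be found in the camera images.
- disc_hub (a point): backing disc, bare cast aluminium, 0.36 to 0.56 kg: round plate 124 mm across, 10 mm thick, with a square hub on top (34 x 34 mm, 34 mm above the plate); a 19 mm bore runs through both. This point: on its axis, half-way up the hub, 27 mm above the flat underside; z up, x and y square to the hub's flats. Starts flat on the 10 mm mat, hub up; fingers fit beside either pair of flats
- disc_hole (a point): one of the disc's four 10.5 mm through holes, at its lower mouth. They stand on the hub's diagonals at (+-31, +-31) mm, 43.8 mm from the axis, this one at (+31, +31), 27 mm below disc_hub; the disc fits in any of four positions, 90 degrees apart
- flange_face (a point): middle of the flange's upper face, on the shaft axis, z up, 78 mm above the bench. The flange is a steel disc 112 mm across, with four 8 mm studs (tips chamfered) on a square at (+-31, +-31) mm round the shaft, 22 mm high, at an unknown angle that this frame (the fixed housing's) does NOT show: see or feel it; any 90 degree sweep meets it once. disc_hub is 27 mm above this point when home, 49 mm on the stud tops
- shaft_top (a point): domed top of the 16 mm shaft, on its axis, 50 mm above flange_face. Shaft, flange and studs turn together and drag at about 0.4 N m: a disc resting on the studs with some 10 N or less rubs round over their tops, pressed harder, or half caught on the chamfers, it may take them along. Frame as flange_face
- drive_head: the drive head: dark square housing 136 mm wide, 58 mm high, fixed on the mat with its shaft up, a 26 mm deep terminal box on its +x side; the flange (10 mm thick) turns on its top. Origin under its centre, 10 mm above the bench
- plain_disc: flat sanding disc 115 mm across, 5 mm thick, without holes; origin under its centre; not part of the job, leave alone
- pliers: pliers, about 160 mm long, 14 mm high, lying between the work places; leave alone
- screwdriver: stubby screwdriver, 130 mm long, lying on the mat between the work places; leave alone
- small_vise: small steel drill vise, 110 x 70 x 52 mm; leave alone
- spray_can: upright can, 54 mm across, 150 mm high; leave alone
- tape_roll: roll of masking tape lying flat, 100 mm across, 24 mm high; leave alone
- offcut: plywood offcut 120 x 50 x 20 mm; leave alone

How it is judged:
On the way, in this order (a step that is already met when the one before it is completed fails the run):
1. the disc is lifted off the mat (height (world z) of disc_hub above 0.08 m and contact force between disc and mat below 0.1 N), for 0.2 s.
2. the disc is home on the flange, all four studs through its holes (horizontal distance between disc_hub and flange_face below 0.004 m and z of disc_hub in the frame of flange_face between 0.024 and 0.0295 m and angle between disc_hub's own z axis and vertical below 0.05 rad), for 0.2 s.
At the end, for the whole second after the job is handed in: the disc lies flat on the flange with the studs through its holes: disc_hub 24 to 29.5 mm above flange_face, within 4 mm of the shaft axis, level within 0.05 rad, at rest and released (all of step 2 and linear speed of disc below 0.01 m/s); the robot touches nothing.
It fails at once if the disc is forced: pressed on the drive head with more than 60 N before it is home (contact force between disc and drive_head above 60 N and z of disc_hub in the frame of flange_face above 0.035 m).
It fails at once if a bystander is shifted by more than 30 mm (distance of any of plain_disc, pliers, screwdriver, small_vise, spray_can, tape_roll, offcut from where it was at the start of the episode above 0.03 m).
It also fails if it takes over 67 s, if anything falls off the work surface, if the arm or the gripper's body presses on something with over 40 N, if the wrist force passes 120 N, or if a joint passes its speed limit or range.

## Working session

There is one attempt and no reset: what is moved stays moved. The work goes in short steps, Python scripts to look and compute and a shell command to move; the robot and the scene stay as the last step left them, time stands still between calls to the robot, and variables do not carry over. Pictures are saved under pics/ and viewed, and the job is handed in when it is done.

```bash
ls; mkdir -p pics; python3 - <<'E'
from bench import robot
import cv2,numpy as np
print(robot.get_obs())
for n in("top","side"):
    p,d=robot.snapshot(n); cv2.imwrite(f"pics/{n}0.png",p); np.save(f"pics/{n}0.npy",d)
    c=robot.camera_info(n); print(n,c["K"],c["extrinsics"])
E
```

```text
pics
{'time': 0.0, 'joint_positions': array([-1.20710200e+00,  8.79748870e-02,  1.37223321e+00,  2.07088982e-06,
        1.68358697e+00, -1.03071100e-01]), 'qvel': array([-1.18847561e-03,  8.95490068e-05,  9.22041794e-05,  1.33258384e-04,
       -2.83978855e-03,  7.04893776e-04]), 'joint_torque': array([ 4.78335255e-05, -3.40176272e+01, -3.02430904e+01,  7.18586077e-02,
        3.28924600e-02, -1.45726399e-04]), 'tool_pos': array([ 0.24731801, -0.49065387,  0.20430398]), 'ee_rot': array([-3.14136400e+00,  2.19051571e-03, -1.10403042e+00]), 'wrist_force': array([ 0.19220286, -0.08812505, -0.57969666]), 'wrist_torque': array([-0.04783674,  0.01847572,  0.03282843]), 'width': 0.09397472167465405}
top [[450.6583744    0.         281.63443066]
 [  0.         450.6583744  208.09231947]
 [  0.           0.           1.        ]] [[-0.02826295 -0.99958014 -0.00638286  0.03381988]
 [-0.99685928  0.02865744 -0.07382639  0.62209803]
 [ 0.07397831  0.00427626 -0.99725068  1.35366376]
 [ 0.          0.          0.          1.        ]]
side [[533.11039759   0.         287.97871957]
 [  0.         533.11039759 199.96105803]
 [  0.           0.           1.        ]] [[ 0.99728284 -0.07073023 -0.02059565 -0.57951456]
 [-0.06208504 -0.65647771 -0.75178618  0.11177503]
 [ 0.03965342  0.75102214 -0.65908524  1.4287445 ]
 [ 0.          0.          0.          1.        ]]
```

View pics/top0.png

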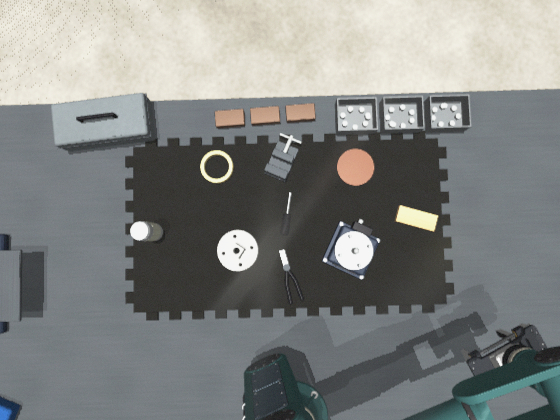

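View pics/side0.png

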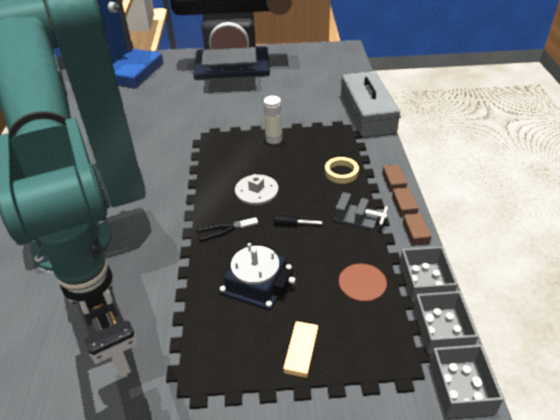

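The top view shows the disc at about (238,250), with its hub up and dark holes, and the drive head at about (354,250). I'll zoom in on both.

```bash
cat > h.py <<'E'
import cv2,numpy as np
from bench import robot
def cam(n):
    c=robot.camera_info(n); return np.array(c["K"]),np.array(c["extrinsics"])
def proj(n,P):
    K,E=cam(n); P=np.atleast_2d(P); q=(E[:3,:3]@P.T+E[:3,3:])
    u=K@q; return (u[:2]/u[2]).T
def ray_z(n,uv,z):
    K,E=cam(n); uv=np.atleast_2d(uv).astype(float); R=E[:3,:3];t=E[:3,3]
    o=-R.T@t; d=(R.T@np.linalg.inv(K)@np.c_[uv,np.ones(len(uv))].T).T
    s=(z-o[2])/d[:,2]; return o+s[:,None]*d
def cloud(n,d):
    K,E=cam(n); v,u=np.mgrid[:d.shape[0],:d.shape[1]]
    q=np.stack([(u-K[0,2])/K[0,0]*d,(v-K[1,2])/K[1,1]*d,d],-1)
    return (q-E[:3,3])@E[:3,:3]
E
python3 - <<'E'
from h import *
a=cv2.imread("pics/top0.png");b=cv2.imread("pics/side0.png")
f=lambda i,x,y,w:cv2.resize(i[y:y+w,x:x+w],(400,400),interpolation=cv2.INTER_CUBIC)
cv2.imwrite("pics/z0.png",np.hstack([f(a,213,225,50),f(a,325,220,60)]))
cv2.imwrite("pics/z1.png",np.hstack([f(b,226,160,60),f(b,220,238,80)]))
for n in("top","side"):
    d=np.load(f"pics/{n}0.npy");P=cloud(n,d)
    for nm,box in (("disc",(210,225,270,280) if n=="top" else (230,165,285,208)),("head",(320,215,390,285) if n=="top" else (215,238,300,310))):
        x0,y0,x1,y1=box;Q=P[y0:y1,x0:x1].reshape(-1,3); ok=d[y0:y1,x0:x1].ravel()>0;Q=Q[ok]
        print(n,nm,np.histogram(Q[:,2],bins=np.arange(0,.14,.006)))
        for lo,hi in ((.014,.026),(.048,.060),(.072,.084),(.092,.106),(.12,.135)):
            m=(Q[:,2]>lo)&(Q[:,2]<hi)
            if m.sum()>3:
                q=Q[m];c,r=cv2.minEnclosingCircle(q[:,:2].astype(np.float32));print(lo,m.sum(),q.mean(0).round(4),np.round(c,4),round(r,4))
E
```

```text
top disc (array([  76, 1214,  885,  822,  177,    3,    1,   10,   33,   66,    4,
          0,    0,    0,    0,    0,    0,    0,    0,    0,    0,    0,
          0]), array([0.   , 0.006, 0.012, 0.018, 0.024, 0.03 , 0.036, 0.042, 0.048,
       0.054, 0.06 , 0.066, 0.072, 0.078, 0.084, 0.09 , 0.096, 0.102,
       0.108, 0.114, 0.12 , 0.126, 0.132, 0.138]))
0.014 1399 [0.4955 0.1514 0.0196] [0.4914 0.1482] 0.1186
0.048 99 [0.4976 0.1549 0.0551] [0.4971 0.1546] 0.0217
top head (array([ 130, 1657,  940,  217,  129,   20,   11,   19,   17,  117,  237,
        210,  411,  669,   36,    5,   26,    5,    2,    2,   11,   13,
          0]), array([0.   , 0.006, 0.012, 0.018, 0.024, 0.03 , 0.036, 0.042, 0.048,
       0.054, 0.06 , 0.066, 0.072, 0.078, 0.084, 0.09 , 0.096, 0.102,
       0.108, 0.114, 0.12 , 0.126, 0.132, 0.138]))
0.014 679 [ 0.4879 -0.188   0.0183] [ 0.4926 -0.2019] 0.1445
0.048 134 [ 0.5267 -0.2007  0.0569] [ 0.5026 -0.1906] 0.0802
0.072 1080 [ 0.4887 -0.1887  0.0787] [ 0.4845 -0.1932] 0.0695
0.092 33 [ 0.49   -0.1866  0.0993] [ 0.489 -0.189] 0.0472
0.12 24 [ 0.4885 -0.18
[... 444 characters left out ...]
0.1526 0.0537] [0.4985 0.1543] 0.0235
side head (array([  29, 2038,  831,  315,  150,  104,  120,  130,  130,  256,  272,
        310,  492,  713,   35,   45,   44,   20,   10,   16,   19,   12,
          0]), array([0.   , 0.006, 0.012, 0.018, 0.024, 0.03 , 0.036, 0.042, 0.048,
       0.054, 0.06 , 0.066, 0.072, 0.078, 0.084, 0.09 , 0.096, 0.102,
       0.108, 0.114, 0.12 , 0.126, 0.132, 0.138]))
0.014 608 [ 0.4789 -0.2143  0.0195] [ 0.4933 -0.1562] 0.1514
0.048 386 [ 0.5181 -0.2314  0.0554] [ 0.4985 -0.2152] 0.0824
0.072 1205 [ 0.4891 -0.1967  0.0784] [ 0.4877 -0.1995] 0.0667
0.092 90 [ 0.4899 -0.1909  0.0982] [ 0.4885 -0.1889] 0.05
0.12 31 [ 0.4893 -0.1923  0.1251] [ 0.4899 -0.1922] 0.008
```

```bash
ls pics
```

```text
side0.npy
side0.png
top0.npy
top0.png
z0.png
z1.png
```

View pics/z0.png

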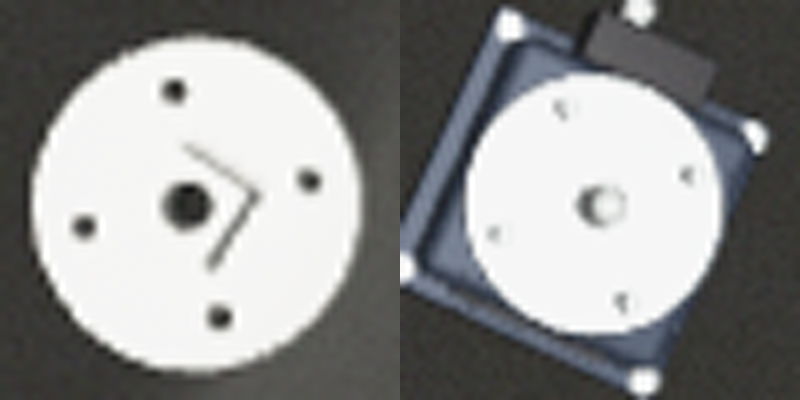

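View pics/z1.png

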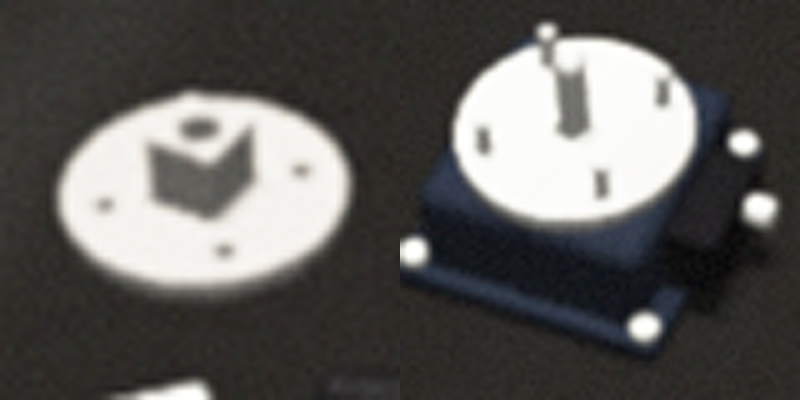

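```bash
python3 - <<'E'
from h import *
def fit(P,name):
    P=P[:,:2];c=P.mean(0);v=P-c;a=np.degrees(np.arctan2(v[:,1],v[:,0]))
    r=np.hypot(*v.T)*1000
    print(name,"c",c.round(4),"r",r.round(1),"hubyaw mod90",((a-45)%90).round(1))
T=lambda l,s,o:(np.array(l,float)+.5)/s-.5+np.array(o)
h=T([(175,91),(309,181),(220,318),(85,227)],8,(213,225))
fit(ray_z("top",h,.020),"holes top")
s=T([(162,107),(288,175),(222,302),(94,234)],60*0+400/60,(325,220))
for z in(.078,.09,.1):fit(ray_z("top",s,z),f"studs top {z}")
ss=T([(84,141),(202,184),(262,93),(146,53)],5,(220,238))
fit(ray_z("side",ss,.088),"studs side")
fit(ray_z("side",T([(188,128)],400/60,(226,160))*1.,.054),"bore side")
print(ray_z("top",T([(188,206)],8,(213,225)),.054),"bore top")
hs=T([(105,205),(225,250),(302,171)],400/60,(226,160));P=ray_z("side",hs,.020);print(P)
# plate circle & flange via ellipse
for n,box,z,off in(("top",(213,225,50),.020,0),("top",(325,220,60),.078,0),("side",(226,160,60),.020,0),("side",(220,238,80),.078,0)):
    im=cv2.imread(f"pics/{n}0.png",0);x,y,w=box
    b=cv2.morphologyEx((im[y:y+w,x:x+w]>175).astype(np.uint8),cv2.MORPH_CLOSE,np.ones((9,9)))
    ct=max(cv2.findContours(b,0,cv2.CHAIN_APPROX_NONE)[0],key=cv2.contourArea)[:,0]+[x,y]
    P=ray_z(n,ct,z);c,r=cv2.minEnclosingCircle(P[:,:2].astype(np.float32));e=cv2.fitEllipse(P[:,:2].astype(np.float32)*1000);print(n,z,np.round(c,4),round(r,4),"ell",np.round(e[0],1),np.round(e[1],1))
E
```

```text
holes top c [0.4989 0.1548] r [43.8 43.4 44.  43.5] hubyaw mod90 [55.  55.  55.1 54.9]
studs top 0.078 c [ 0.4898 -0.1891] r [44.2 44.1 44.2 44.5] hubyaw mod90 [59.7 60.2 60.2 60.2]
studs top 0.09 c [ 0.4901 -0.1873] r [43.8 43.7 43.8 44.1] hubyaw mod90 [59.7 60.2 60.2 60.2]
studs top 0.1 c [ 0.4904 -0.1858] r [43.5 43.4 43.5 43.8] hubyaw mod90 [59.7 60.2 60.2 60.2]
studs side c [ 0.4903 -0.1938] r [43.2 43.9 43.4 44. ] hubyaw mod90 [60.2 60.8 60.1 61.1]
bore side c [0.4948 0.1542] r [0.] hubyaw mod90 [45.]
[[0.49881808 0.1546815  0.054     ]] bore top
[[0.45643808 0.1467018  0.02      ]
 [0.50753745 0.11189417 0.02      ]
 [0.54283389 0.16164543 0.02      ]]
top 0.02 [0.4937 0.1605] 0.07 ell [496.2 157.6] [126.  129.3]
top 0.078 [ 0.4926 -0.1824] 0.0921 ell [ 496.3 -193.4] [115.6 152.6]
side 0.02 [0.4991 0.1552] 0.0643 ell [499.5 153.9] [122.4 123. ]
side 0.078 [ 0.505 -0.189] 0.0711 ell [ 494.6 -190.9] [110.  128.5]
```

Both views agree on the disc: (0.499, 0.1545) with hub yaw 55° mod 90. The studs are at about 60.2° mod 90 and the shaft at about (0.489, -0.190). I'll go above the disc with tool yaw -35°.

```bash
python3 -m inch '-2.6 -2.9 0 -0.03 0; -5.2 -5.8 0 -0.06 0; -7.8 -8.7 0 -0.09 0; -10.4 -11.6 0 -0.12 0; -13 -14.5 0 -0.15 0; -15.6 -17.4 0 -0.18 0; -18.2 -20.3 0 -0.21 0; -20.8 -23.2 0 -0.24 0; -23.4 -26.1 0 -0.27 0; -26 -29 0 -0.3 0; -28.6 -31.9 0 -0.33 0; -31.2 -34.8 0 -0.36 0; -33.8 -37.7 0 -0.39 0; -36.4 -40.6 0 -0.42 0; -39 -43.5 0 -0.45 0; -41.6 -46.4 0 -0.48 0; -44.2 -49.3 0 -0.493 0; -46.3 -51.5 0 -0.493 0; -46.3 -51.5 0 -0.493 0; -46.3 -51.5 0 -0.493 0'; cat >> h.py <<'E'
def delta(x,y,z,yawdeg):
    "shift in current tool axes (cm) and spin to reach world pose with tool down"
    from scipy.spatial.transform import Rotation as Ro
    o=robot.get_obs();R=Ro.from_euler('xyz',o["ee_rot"]).as_matrix()
    d=R.T@(np.array([x,y,z])-o["tool_pos"])*100
    yaw=np.arctan2(R[1,0],R[0,0]);s=yaw-np.radians(yawdeg)
    s=(s+np.pi/2)%np.pi-np.pi/2
    print("t",round(o["time"],2),"pos",o["tool_pos"].round(4),"rpy",o["ee_rot"].round(4),"yawdeg",np.degrees(yaw).round(2),"w",round(o["width"],4),"F",np.round(o["wrist_force"],2),"T",np.round(o["wrist_torque"],3));print("rows:",d.round(3),"spin",round(s,4))
E
python3 -c "
from h import *
delta(.499,.1545,.026,-35)"
```

```text
time: 1.77
tool_pos: [0.4985, 0.1556, 0.2043]
ee_rot: [3.141, 0.003, -0.608]
wrist_force: [-0.6, -1.2, 0.8]
width: 0.0942
t 1.77 pos [0.4985 0.1556 0.2043] rpy [ 3.1407e+00  3.0000e-03 -6.0800e-01] yawdeg -34.84 w 0.0942 F [-0.55 -1.23  0.79] T [-0.105 -0.004 -0.035]
rows: [ 0.156  0.046 17.833] spin 0.0029
```

```bash
python3 -m inch '0.08 0.02 2 0 0; 0.16 0.05 5 0.003 0; 0.16 0.05 8 0.003 0; 0.16 0.05 11 0.003 0; 0.16 0.05 13 0.003 0; 0.16 0.05 15 0.003 0; 0.16 0.05 16.5 0.003 0; 0.16 0.05 17.3 0.003 0; 0.16 0.05 17.7 0.003 0; 0.16 0.05 17.8 0.003 0; 0.16 0.05 17.8 0.003 0'; python3 - <<'E'
from h import *
for n,b in(("top",(203,215,70)),("side",(216,140,80))):
    p,d=robot.snapshot(n);x,y,w=b;cv2.imwrite(f"pics/{n}1.png",cv2.resize(p[y:y+w,x:x+w],(500,500),interpolation=cv2.INTER_CUBIC))
delta(.499,.1545,.026,-35)
E
```

```text
time: 2.68
tool_pos: [0.4995, 0.154, 0.0271]
ee_rot: [3.141, 0.002, -0.612]
wrist_force: [0.2, -1.2, -0.3]
width: 0.094
t 2.78 pos [0.5    0.1544 0.0277] rpy [-3.1408e+00  1.2000e-03 -6.1130e-01] yawdeg -35.03 w 0.0942 F [-0.41 -0.14 -0.01] T [-0.043 -0.037 -0.023]
rows: [-0.088  0.051  0.17 ] spin -0.0005
```

View pics/side1.png

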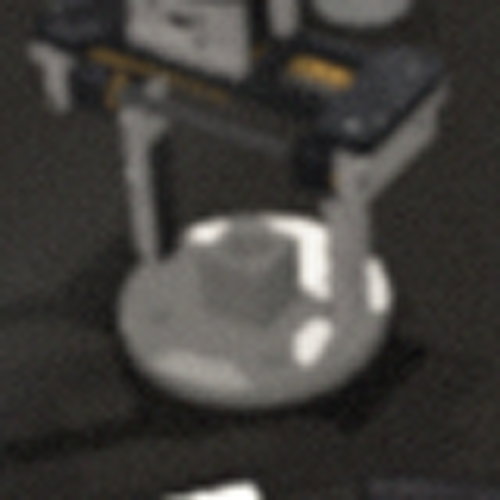

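In the side view the fingers straddle the hub, which sits midway between them (crop 250,270). I'll close, then lift.

```bash
python3 -m inch '0 0 0.1 0 0.5; 0 0 0.1 0 0.8; 0 0 0.1 0 1; 0 0 0.1 0 1; 0 0 0.1 0 1; 0 0 0.1 0 1; 0 0 0.1 0 1; 0 0 0.1 0 1; 0 0 0.1 0 1; 0 0 0.1 0 1'; python3 -c "
from h import *
delta(.499,.1545,.026,-35)"
python3 -m inch '0 0 -0.3 0 1; 0 0 -1 0 1; 0 0 -2.5 0 1; 0 0 -4.5 0 1; 0 0 -7 0 1; 0 0 -10 0 1; 0 0 -13 0 1; 0 0 -15 0 1; 0 0 -16 0 1; 0 0 -16 0 1; 0 0 -16 0 1; 0 0 -16 0 1'
python3 - <<'E'
from h import *
for n,b in(("top",(203,215,70)),("side",(216,120,80))):
    p,d=robot.snapshot(n);cv2.imwrite(f"pics/{n}2f.png",p);np.save(f"pics/{n}2.npy",d);x,y,w=b;cv2.imwrite(f"pics/{n}2.png",cv2.resize(p[y:y+w,x:x+w],(500,500),interpolation=cv2.INTER_CUBIC))
    print(proj(n,[.4995,.1545,.16+.02]))
delta(.489,-.1905,.186,-29.8)
E
```

```text
time: 3.62
tool_pos: [0.4999, 0.1545, 0.0266]
ee_rot: [-3.141, 0.002, -0.611]
wrist_force: [-0.0, 0.4, 0.6]
width: 0.0337
t 3.62 pos [0.4999 0.1545 0.0266] rpy [-3.1408e+00  1.6000e-03 -6.1130e-01] yawdeg -35.03 w 0.0337 F [-0.03  0.39  0.59] T [-0.037  0.043 -0.043]
rows: [-0.07   0.048  0.064] spin -0.0005
time: 4.62
tool_pos: [0.4988, 0.154, 0.1842]
ee_rot: [3.139, 0.005, -0.611]
wrist_force: [0.1, -0.3, -4.9]
width: 0.034
[[231.10003408 250.97454375]]
[[252.5817344 142.4510287]]
t 4.72 pos [0.4988 0.154  0.1841] rpy [ 3.1389  0.0048 -0.6114] yawdeg -35.03 w 0.0338 F [-0.68 -0.5  -3.82] T [-0.047 -0.097  0.   ]
rows: [18.973 28.769 -0.204] spin -0.0913
```

View pics/side2.png

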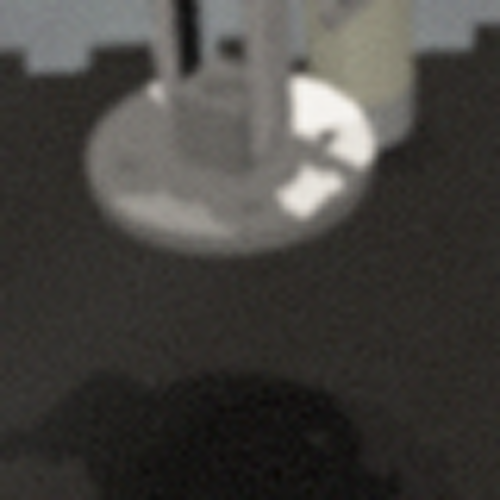

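View pics/top2.png

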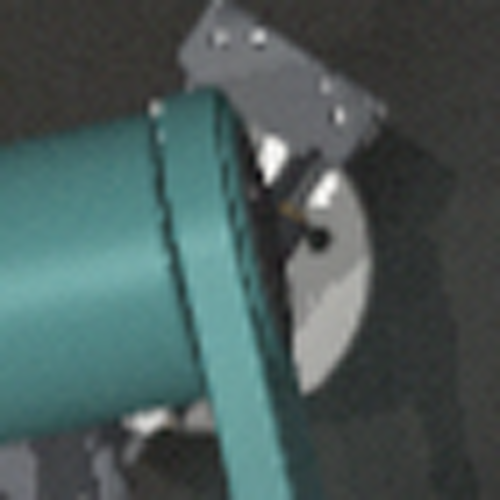

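```bash
python3 - <<'E'
from h import *
for n,box,z,D in(("top",(213,225,50),.020,124),("top",(325,220,60),.078,112),("side",(226,160,60),.020,124),("side",(220,238,80),.078,112)):
    im=cv2.imread(f"pics/{n}0.png",0);x,y,w=box;s=8
    g=cv2.resize(im[y:y+w,x:x+w],None,fx=s,fy=s,interpolation=cv2.INTER_CUBIC)
    for th in(150,180,200):
        b=(g>th).astype(np.uint8);b=cv2.morphologyEx(b,cv2.MORPH_OPEN,cv2.getStructuringElement(2,(61,61)))
        ct=max(cv2.findContours(b,0,cv2.CHAIN_APPROX_NONE)[0],key=cv2.contourArea)
        ct=cv2.convexHull(ct)[:,0]; 
        ct=(ct+.5)/s-.5+[x,y]
        P=ray_z(n,ct,z)[:,:2]*1000
        from scipy.optimize import least_squares
        f=lambda p:np.hypot(*(P-p[:2]).T)-p[2]
        r=least_squares(f,[*P.mean(0),D/2],loss='soft_l1',f_scale=.5)
        print(n,z,th,r.x.round(2),"res",np.sqrt(np.mean(r.fun**2)).round(2))
E
```

```text
top 0.02 150 [498.92 155.09  62.82] res 0.38
top 0.02 180 [498.99 155.21  62.17] res 0.44
top 0.02 200 [498.99 155.3   61.68] res 0.44
top 0.078 150 [ 490.1  -189.7    56.74] res 0.36
top 0.078 180 [ 490.04 -189.81   55.96] res 0.31
top 0.078 200 [ 490.   -189.77   55.5 ] res 0.35
side 0.02 150 [499.58 153.16  63.46] res 0.43
side 0.02 180 [489.3  151.51  53.77] res 7.69
side 0.02 200 [488.58 151.66  52.59] res 7.37
side 0.078 150 [ 490.33 -190.94   57.56] res 0.47
side 0.078 180 [ 490.31 -190.88   56.72] res 0.52
side 0.078 200 [ 490.37 -190.83   56.14] res 0.53
```

```bash
python3 -c "
from h import *
delta(.4909,-.1903,.184,-29.8)"
```

```text
t 4.72 pos [0.4988 0.154  0.1841] rpy [ 3.1389  0.0048 -0.6114] yawdeg -35.03 w 0.0338 F [-0.68 -0.5  -3.82] T [-0.047 -0.097  0.   ]
rows: [ 1.9118e+01  2.8643e+01 -5.0000e-03] spin -0.0913
```

```bash
python3 -m inch '0.5 0.75 0 0 1; 1.5 2.25 0 0 1; 3 4.5 0 -0.01 1; 4.7 7 0 -0.02 1; 6.4 9.5 0 -0.03 1; 8.1 12.1 0 -0.04 1; 9.8 14.7 0 -0.05 1; 11.5 17.2 0 -0.06 1; 13.2 19.8 0 -0.07 1; 14.9 22.3 0 -0.08 1; 16.6 24.9 0 -0.09 1; 17.8 26.7 0 -0.091 1; 18.6 27.9 0 -0.091 1; 19 28.4 0 -0.091 1; 19.12 28.64 0 -0.091 1; 19.12 28.64 0 -0.091 1; 19.12 28.64 0 -0.091 1; 19.12 28.64 0 -0.091 1'
python3 - <<'E'
from h import *
for n,b in(("top",(315,210,70)),("side",(210,200,100))):
    p,d=robot.snapshot(n);cv2.imwrite(f"pics/{n}3f.png",p);np.save(f"pics/{n}3.npy",d);x,y,w=b;cv2.imwrite(f"pics/{n}3.png",cv2.resize(p[y:y+w,x:x+w],(500,500),interpolation=cv2.INTER_CUBIC))
delta(.4909,-.1903,.12,-29.8)
E
```

```text
time: 6.22
tool_pos: [0.491, -0.1892, 0.1839]
ee_rot: [3.14, 0.005, -0.519]
wrist_force: [-0.2, 0.3, -4.4]
width: 0.0335
t 6.32 pos [ 0.4911 -0.1893  0.184 ] rpy [ 3.1396  0.005  -0.5188] yawdeg -29.73 w 0.0338 F [-0.49  0.31 -3.73] T [ 0.001 -0.022 -0.016]
rows: [0.065 0.079 6.405] spin 0.0013
```

View pics/side3.png

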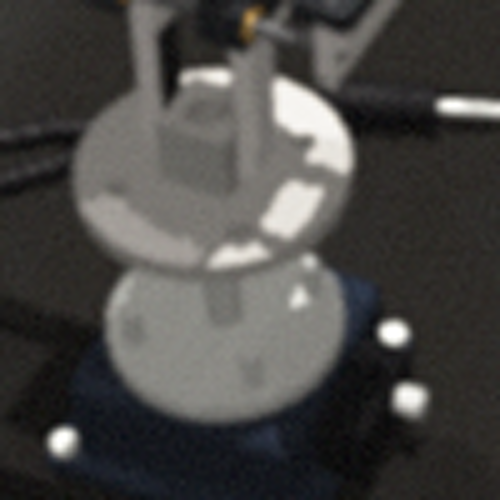

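```bash
python3 -m inch '0.06 0.08 1 0 1; 0.06 0.08 2.2 0 1; 0.06 0.08 3.2 0 1; 0.06 0.08 3.6 0 1; 0.06 0.08 3.8 0 1;0.06 0.08 3.8 0 1'
python3 -c "
from h import *
delta(.4909,-.1903,.143,-29.8)"
```

```text
time: 6.82
tool_pos: [0.4904, -0.19, 0.1448]
ee_rot: [3.139, 0.007, -0.519]
wrist_force: [-0.1, -0.3, -3.3]
width: 0.0336
t 6.82 pos [ 0.4904 -0.19    0.1448] rpy [ 3.1395  0.0072 -0.5188] yawdeg -29.73 w 0.0336 F [-0.12 -0.33 -3.33] T [-0.021 -0.043  0.037]
rows: [0.057 0.003 0.177] spin 0.0013
```

```bash
python3 -m inch '0 0 0.1 0 1; 0 0 0.2 0 1; 0 0 0.3 0 1'
python3 -c "
from h import *
delta(.4909,-.1903,.138,-29.8)"
```

```text
time: 7.07
tool_pos: [0.4907, -0.1902, 0.1422]
ee_rot: [3.14, 0.006, -0.519]
wrist_force: [0.6, 0.2, -3.7]
width: 0.0342
t 7.07 pos [ 0.4907 -0.1902  0.1422] rpy [ 3.1395  0.0062 -0.5189] yawdeg -29.73 w 0.0342 F [ 0.56  0.23 -3.74] T [-0.074 -0.035  0.014]
rows: [ 0.027 -0.002  0.418] spin 0.0012
```

Free so far. I'll go on over the shaft in small steps.

```bash
python3 -m inch '0.02 0 0.15 0 1; 0.02 0 0.3 0 1; 0.02 0 0.4 0 1;0.02 0 0.5 0 1'
python3 -c "
from h import *
delta(.4909,-.1903,.13,-29.8)"
```

```text
time: 7.4
tool_pos: [0.4908, -0.1903, 0.1371]
ee_rot: [3.14, 0.006, -0.519]
wrist_force: [-0.4, -0.8, -3.6]
width: 0.0339
t 7.4 pos [ 0.4908 -0.1903  0.1371] rpy [ 3.1395  0.0061 -0.519 ] yawdeg -29.73 w 0.0339 F [-0.38 -0.79 -3.6 ] T [-0.014 -0.024  0.034]
rows: [ 0.008 -0.005  0.713] spin 0.0011
```

```bash
python3 -m inch '0 0 0.2 0 1; 0 0 0.4 0 1; 0 0 0.6 0 1'
python3 -c "
from h import *
delta(.4909,-.1903,.12,-29.8)"
```

```text
time: 7.65
tool_pos: [0.4908, -0.1903, 0.1309]
ee_rot: [3.14, 0.006, -0.519]
wrist_force: [0.8, -0.5, -3.4]
width: 0.0335
t 7.65 pos [ 0.4908 -0.1903  0.1309] rpy [ 3.1395  0.0063 -0.519 ] yawdeg -29.74 w 0.0335 F [ 0.79 -0.45 -3.39] T [-0.083  0.014  0.05 ]
rows: [ 0.02  -0.008  1.087] spin 0.0011
```

The bore is over the shaft with no side load. Next I'll lower to about 2 mm above the studs and look.

```bash
python3 -m inch '0.01 0 0.3 0 1; 0.01 0 0.6 0 1; 0.01 0 0.9 0 1; 0.01 0 1.1 0 1; 0.01 0 1.1 0 1'
python3 - <<'E'
from h import *
p,d=robot.snapshot("side");x,y,w=210,210,90;cv2.imwrite("pics/side4.png",cv2.resize(p[y:y+w,x:x+w],(600,600),interpolation=cv2.INTER_CUBIC))
delta(.4909,-.1903,.1146,-29.8)
E
```

```text
time: 8.07
tool_pos: [0.4904, -0.1901, 0.1191]
ee_rot: [3.139, 0.008, -0.519]
wrist_force: [-0.3, -0.9, -2.9]
width: 0.0339
t 8.12 pos [ 0.4905 -0.1902  0.1194] rpy [ 3.1395  0.0071 -0.5189] yawdeg -29.73 w 0.0338 F [-0.63 -0.42 -3.78] T [-0.025 -0.06  -0.05 ]
rows: [ 0.042 -0.009  0.482] spin 0.0012
```

View pics/side4.png

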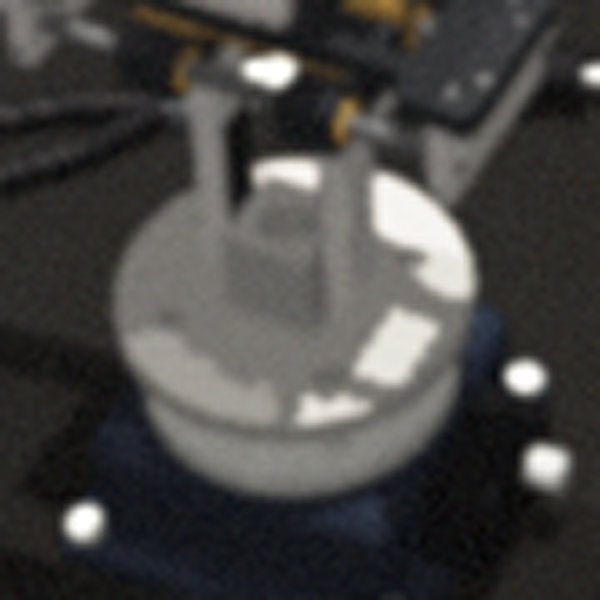

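The disc is level just above the studs, with its rim at crop (290,430). I'll ease it down and watch the force.

```bash
python3 -m inch '0.03 0 0.08 0 1; 0.03 0 0.16 0 1; 0.03 0 0.24 0 1; 0.03 0 0.3 0 1'
python3 -c "
from h import *
delta(.4909,-.1903,.1146,-29.8)"
```

```text
time: 8.45
tool_pos: [0.4908, -0.1904, 0.1164]
ee_rot: [3.139, 0.007, -0.519]
wrist_force: [-0.1, 0.5, -2.8]
width: 0.0339
t 8.45 pos [ 0.4908 -0.1904  0.1164] rpy [ 3.1395  0.0069 -0.519 ] yawdeg -29.74 w 0.0339 F [-0.14  0.46 -2.85] T [-0.054 -0.039  0.017]
rows: [ 0.005 -0.012  0.185] spin 0.0011
```

```bash
python3 -m inch '0 0 0.08 0 1; 0 0 0.16 0 1; 0 0 0.2 0 1'
python3 -c "
from h import *
delta(.4909,-.1903,.1146,-29.8)"
```

```text
time: 8.7
tool_pos: [0.4908, -0.1903, 0.1143]
ee_rot: [3.139, 0.007, -0.519]
wrist_force: [0.3, 0.1, -3.4]
width: 0.0337
t 8.7 pos [ 0.4908 -0.1903  0.1143] rpy [ 3.1395  0.0071 -0.519 ] yawdeg -29.73 w 0.0337 F [ 0.32  0.07 -3.4 ] T [-0.065 -0.048 -0.049]
rows: [ 0.011 -0.009 -0.03 ] spin 0.0012
```

```bash
python3 -m inch '0 0 0.08 0 1; 0 0 0.16 0 1; 0 0 0.24 0 1; 0 0 0.3 0 1'
python3 -c "
from h import *
delta(.4909,-.1903,.0946,-29.8)"
```

```text
time: 9.03
tool_pos: [0.4907, -0.1903, 0.1111]
ee_rot: [3.139, 0.007, -0.519]
wrist_force: [0.4, -0.7, -3.7]
width: 0.0338
t 9.03 pos [ 0.4907 -0.1903  0.1111] rpy [ 3.1395  0.0073 -0.519 ] yawdeg -29.74 w 0.0338 F [ 0.41 -0.68 -3.71] T [-0.006 -0.032 -0.028]
rows: [ 0.031 -0.016  1.654] spin 0.0011
```

```bash
python3 -m inch '0 0 0.1 0 1; 0 0 0.2 0 1; 0 0 0.3 0 1; 0 0 0.4 0 1'
python3 -c "
from h import *
delta(.4909,-.1903,.0946,-29.8)"
```

```text
time: 9.37
tool_pos: [0.4906, -0.1903, 0.107]
ee_rot: [3.139, 0.007, -0.519]
wrist_force: [-0.1, 0.3, -3.7]
width: 0.0338
t 9.37 pos [ 0.4906 -0.1903  0.107 ] rpy [ 3.1395  0.0073 -0.519 ] yawdeg -29.73 w 0.0338 F [-0.12  0.35 -3.7 ] T [ 0.009 -0.048 -0.052]
rows: [ 0.033 -0.015  1.242] spin 0.0012
```

The studs are in the holes (about 10 mm down, no force). I'll continue to 2 mm above home.

```bash
python3 -m inch '0.03 0 0.15 0 1; 0.03 0 0.3 0 1; 0.03 0 0.45 0 1; 0.03 0 0.6 0 1; 0.03 0 0.75 0 1; 0.03 0 0.9 0 1; 0.03 0 1.0 0 1'
python3 -c "
from h import *
delta(.4909,-.1903,.0946,-29.8)"
```

```text
time: 9.95
tool_pos: [0.4907, -0.1904, 0.0968]
ee_rot: [3.139, 0.008, -0.519]
wrist_force: [0.1, 0.3, -3.8]
width: 0.0338
t 9.95 pos [ 0.4907 -0.1904  0.0968] rpy [ 3.1395  0.0076 -0.519 ] yawdeg -29.73 w 0.0338 F [ 0.13  0.25 -3.85] T [ 0.029 -0.009  0.013]
rows: [ 0.012 -0.015  0.215] spin 0.0011
```

```bash
python3 -m inch '0 0 0.05 0 1; 0 0 0.1 0 1; 0 0 0.15 0 1; 0 0 0.2 0 1;0 0 0.2 0 1'
python3 -c "
from h import *
delta(.4909,-.1903,.0946,-29.8)"
```

```text
time: 10.37
tool_pos: [0.4908, -0.1904, 0.0949]
ee_rot: [3.139, 0.007, -0.519]
wrist_force: [-0.4, -0.1, -3.1]
width: 0.0339
t 10.37 pos [ 0.4908 -0.1904  0.0949] rpy [ 3.1395  0.0073 -0.5189] yawdeg -29.73 w 0.0339 F [-0.4  -0.08 -3.14] T [-0.038  0.059  0.061]
rows: [ 0.003 -0.012  0.033] spin 0.0012
```

```bash
python3 -m inch '0 0 0.05 0 1; 0 0 0.1 0 1; 0 0 0.1 0 1'
python3 -c "
from h import *
delta(.4909,-.1903,.0946,-29.8)"
```

```text
time: 10.62
tool_pos: [0.4908, -0.1905, 0.0949]
ee_rot: [3.139, 0.007, -0.519]
wrist_force: [-3.3, 0.9, 1.8]
width: 0.034
t 10.62 pos [ 0.4908 -0.1905  0.0949] rpy [ 3.1394  0.0068 -0.5189] yawdeg -29.73 w 0.034 F [-3.28  0.93  1.75] T [ 0.136  0.371 -0.018]
rows: [ 0.    -0.019  0.027] spin 0.0012
```

It has touched down at the expected home height: the disc's weight has come off, with about 2 N up. I'll open, then retreat straight up.

```bash
python3 -m inch '0 0 0 0 0.8; 0 0 0 0 0.5; 0 0 0 0 0.2; 0 0 0 0 0; 0 0 0 0 0; 0 0 0 0 0; 0 0 0 0 0; 0 0 0 0 0'
python3 -m inch '0 0 -0.5 0 0; 0 0 -1.5 0 0; 0 0 -3.5 0 0; 0 0 -6 0 0; 0 0 -9 0 0; 0 0 -12 0 0; 0 0 -14 0 0; 0 0 -15 0 0; 0 0 -15 0 0'
python3 -m inch '0 -3 0 0 0; 0 -6 0 0 0; 0 -9 0 0 0; 0 -12 0 0 0; 0 -15 0 0 0; 0 -18 0 0 0; 0 -20 0 0 0; 0 -20 0 0 0; 0 -20 0 0 0'
python3 - <<'E'
from h import *
from scipy.optimize import least_squares
for n,b in(("top",(320,212,70)),("side",(210,220,90))):
    p,d=robot.snapshot(n);cv2.imwrite(f"pics/{n}5f.png",p);x,y,w=b;cv2.imwrite(f"pics/{n}5.png",cv2.resize(p[y:y+w,x:x+w],(500,500),interpolation=cv2.INTER_CUBIC))
    P=cloud(n,d)[y:y+w,x:x+w].reshape(-1,3);r=np.hypot(P[:,0]-.490,P[:,1]+.190);Q=P[(r<.058)&(r>.03)];Q=Q[abs(Q[:,2]-.09)<.012]
    A=np.c_[Q[:,:2]-[.49,-.19],np.ones(len(Q))];print(n,"plate z/tilt",np.linalg.lstsq(A,Q[:,2],rcond=None)[0].round(4),"median",np.median(Q[:,2]).round(4), "(home .088)")
delta(.5,-.19,.2,-30)
E
```

```text
time: 11.28
tool_pos: [0.4909, -0.1905, 0.0949]
ee_rot: [3.139, 0.007, -0.519]
wrist_force: [0.4, -0.8, 0.3]
width: 0.077
time: 12.03
tool_pos: [0.4932, -0.1913, 0.2489]
ee_rot: [3.14, -0.0, -0.519]
wrist_force: [0.1, -0.4, 0.7]
width: 0.0941
time: 12.78
tool_pos: [0.5918, -0.0169, 0.2462]
ee_rot: [3.138, 0.003, -0.517]
wrist_force: [0.2, -0.7, -0.9]
width: 0.0943
top plate z/tilt [0.0026 0.0002 0.0892] median 0.089 (home .088)
side plate z/tilt [0.0018 0.0033 0.0891] median 0.0887 (home .088)
t 12.88 pos [ 0.5917 -0.0183  0.2473] rpy [ 3.1383e+00  1.5000e-03 -5.1960e-01] yawdeg -29.77 w 0.0938 F [-0.43  0.27  0.32] T [-0.063 -0.087  0.043]
rows: [ 0.574 19.436  4.793] spin 0.004
```

```bash
python3 -c "
import cv2,numpy as np
cv2.imwrite('pics/b5.png',np.hstack([cv2.resize(cv2.imread('pics/top5.png'),(400,400)),cv2.resize(cv2.imread('pics/side5.png'),(400,400))]))"
```

```text
(no output)
```

View pics/b5.png

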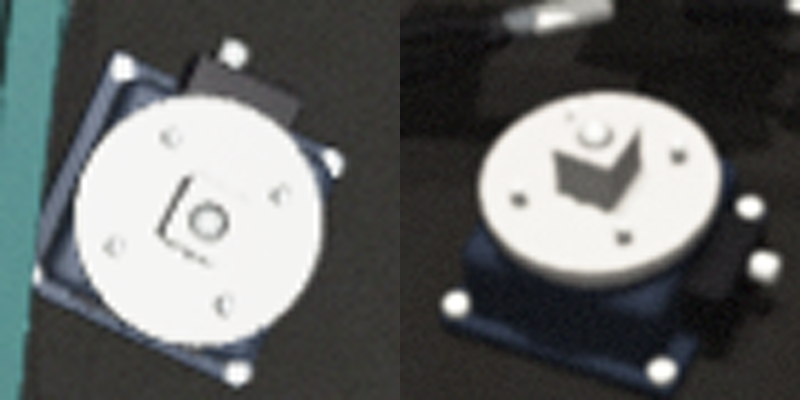

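View pics/side5f.png

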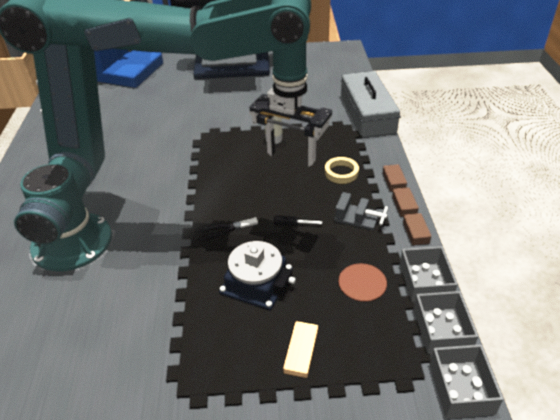

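The pictures show the disc level on the flange. The shaft top stands in the bore (top-view crop 208,222), and studs show at all four holes (crop 170,137; 282,195; 224,305; 115,243). The robot is clear and the bystanders have not moved. I'll hand it in.

```bash
python3 -c "
from bench import robot
print(robot.close_job())"
```

```text
the job is handed in; nothing more can be done
None
```

The backing disc is on the drive head, fully home with all four studs through its holes, and I released it and handed the job in at about 13 s. The hand-in gave no verdict.

- **How it went:** I gripped the disc by its hub and lifted it. I turned it about 5° to the stud angle seen in the images and lowered it over the shaft in small steps. The studs went in without any searching turn. The wrist force showed only the disc's weight until it touched down at the expected home height, where it read about 2 N upward and 3 N sideways.
- **Last checks:**
  - The plate's top measured about 89 mm high in both cameras. Home is 88 mm, so this is within the calibration.
  - Its tilt came out below 0.004 rad.
  - The gripper was open and clear, with only noise in the force reading.
  - The bystanders looked unmoved in the last side picture. I did not measure them.
- **What disagreed:** The two cameras differed by about 1–2 mm in y on the disc and flange centres. I averaged them, and the fit confirmed the result.

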